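Make up two kiln props to one height and set the next tier of ware

TASK

Build the next tier on the little kiln's hearth: the two props standing on it are of unequal height, so first stack one of the loose props squarely on each, choosing from the three loose ones so that both columns come out the same height, and leave the spare where it is. Then lay the narrow kiln shelf flat across the two columns, centred over them both ways, and last stand the white tumbler upright in the middle of the shelf. Do not shift or knock over the standing props, the terracotta beaker between them, the spare prop or the jug.

Things in the scene. Friction and masses are not known exactly. Their poses are not given: they have to be found in the camera images.
- stand_low_c (a point): buff tubular kiln prop, outside 42 mm, bore 24 mm (flat ends, open bore), standing upright; point at its centre, half-way up; z is its axis, up. The lower of the two props standing on the hearth: 50 mm tall. It stands loose on the hearth, about 170 mm from the other standing prop. 
- stand_high_c (a point): buff tubular kiln prop, outside 42 mm, bore 24 mm (flat ends, open bore), standing upright; point at its centre, half-way up; z is its axis, up. The taller of the two props standing on the hearth: 90 mm tall. It stands loose on the hearth, about 170 mm from the other standing prop. 
- prop_short_c (a point): buff tubular kiln prop, outside 42 mm, bore 24 mm (flat ends, open bore), standing upright; point at its centre, half-way up; z is its axis, up. Shortest loose prop, 30 mm tall, 60 g. It starts standing on the ware board, a plywood board 270 x 360 mm whose top is 15 mm above the bench, in a row with the other loose props and the tumbler (about 80 mm between centres). 
- prop_spare_c (a point): buff tubular kiln prop, outside 42 mm, bore 24 mm (flat ends, open bore), standing upright; point at its centre, half-way up; z is its axis, up. Middle loose prop, 50 mm tall, 100 g. It starts standing on the ware board, a plywood board 270 x 360 mm whose top is 15 mm above the bench, in a row with the other loose props and the tumbler (about 80 mm between centres). 
- prop_long_c (a point): buff tubular kiln prop, outside 42 mm, bore 24 mm (flat ends, open bore), standing upright; point at its centre, half-way up; z is its axis, up. Longest loose prop, 70 mm tall, 140 g. It starts standing on the ware board, a plywood board 270 x 360 mm whose top is 15 mm above the bench, in a row with the other loose props and the tumbler (about 80 mm between centres). 
- batt_c (a point): Narrow kiln shelf (a strip batt) of buff cordierite with an off-white washed top face, 240 x 64 x 16 mm, about 0.5 kg; point at its centre, x along its length, y across its width, z up. It starts lying flat on the ware board (board top 15 mm above the bench), on the robot's side of the row of props.
- tumbler_c (a point): White straight-sided tumbler, open at the top, outside 56 mm, 70 mm tall, wall 5 mm, 150 g; point at its centre, half-way up; z up. It starts standing on the ware board, a plywood board 270 x 360 mm whose top is 15 mm above the bench, in a row with the other loose props and the tumbler (about 80 mm between centres). 
- beaker_c (a point): Terracotta straight-sided beaker, outside 64 mm, 95 mm tall, open at the top, standing loose on the hearth midway between the two standing props: the shelf is to pass over it. Point at its centre, half-way up; z up.
- jug_c (a point): Round brown glazed jug with a loop handle, body 124 mm across, 148 mm tall, standing on the bench beyond the work; a bystander. Point on the axis of its body, 74 mm up; the handle stands out 90 mm to its +y.
- hearth: Hearth of a small bench-top kiln whose hood has been lifted off: fixed steel pan with a firebrick floor, 220 x 320 mm, its top 30 mm above the bench. Origin at the centre of its underside; y along its length, z up. The two standing props stand on its long centre line, about 85 mm either side of its centre. Hearth and ware board lie side by side on the bench, either one on the left.

How it is judged:
On the way, in this order (a step that is already met when the one before it is completed fails the run):
1. the long loose prop stands on the low prop and the short loose prop on the high prop (horizontal distance between prop_long_c and stand_low_c below 0.01 m and z of prop_long_c in the frame of stand_low_c between 0.055 and 0.065 m and angle between each of prop_long_c, prop_short_c's own z axis and vertical below 0.07 rad and horizontal distance between prop_short_c and stand_high_c below 0.01 m and z of prop_short_c in the frame of stand_high_c between 0.055 and 0.065 m and linear speed of each of prop_long, prop_short below 0.02 m/s), for 0.2 s.
2. the shelf lies level on both columns (horizontal distance between prop_long_c and stand_low_c below 0.01 m and z of prop_long_c in the frame of stand_low_c between 0.055 and 0.065 m and angle between each of prop_long_c, prop_short_c's own z axis and vertical below 0.07 rad and horizontal distance between prop_short_c and stand_high_c below 0.01 m and z of prop_short_c in the frame of stand_high_c between 0.055 and 0.065 m and angle between batt_c's own z axis and vertical below 0.035 rad and x of prop_long_c in the frame of batt_c between -0.104 and 0.104 m and y of prop_long_c in the frame of batt_c between -0.013 and 0.013 m and z of prop_long_c in the frame of batt_c between -0.048 and -0.038 m and x of prop_short_c in the frame of batt_c between -0.104 and 0.104 m and y of prop_short_c in the frame of batt_c between -0.013 and 0.013 m and z of prop_short_c in the frame of batt_c between -0.028 and -0.018 m and linear speed of batt below 0.02 m/s), for 0.2 s.
At the end, for the whole second after the job is handed in: 70 mm prop on the 50 mm one, 30 on 90, centred to 10 mm; shelf level to 2 deg on both, column axes within 13 mm of its centre line, 16 mm in from its ends; tumbler upright within 18 mm (along) and 12 mm (across) of its middle; standing props, beaker within 15 mm; spare, jug 25; at rest (all of step 2 and x of tumbler_c in the frame of batt_c between -0.018 and 0.018 m and y of tumbler_c in the frame of batt_c between -0.012 and 0.012 m and z of tumbler_c in the frame of batt_c between 0.038 and 0.048 m and angle between each of tumbler_c, stand_low_c, stand_high_c, beaker_c's own z axis and vertical below 0.07 rad and distance of each of stand_low_c, stand_high_c, beaker_c from where it was at the start of the episode below 0.015 m and linear speed of each of prop_long, prop_short, stand_low, stand_high, tumbler, beaker below 0.02 m/s and distance of each of prop_spare_c, jug_c from where it was at the start of the episode below 0.025 m); the robot touches nothing.
It fails at once if a standing prop is shifted by more than 20 mm or tipped (distance of any of stand_low_c, stand_high_c from where it was at the start of the episode above 0.02 m or angle between any of stand_low_c, stand_high_c's own z axis and vertical above 0.3 rad).
It fails at once if the beaker is shifted by more than 20 mm or tipped (distance of beaker_c from where it was at the start of the episode above 0.02 m or angle between beaker_c's own z axis and vertical above 0.4 rad).
It fails at once if the spare prop or the jug is shifted by more than 30 mm (distance of any of prop_spare_c, jug_c from where it was at the start of the episode above 0.03 m).
It also fails if it takes over 141 s, if anything falls off the work surface, if the arm or the gripper's body presses on something with over 40 N, if the wrist force passes 120 N, or if a joint passes its speed limit or range.

ROBOT

A 6-joint arm with a two-finger parallel gripper is mounted at the origin on the work surface. World frame = base frame: x ahead of the robot, y to its left, z up, the work surface at z = 0. Lengths are in m, angles in rad, forces in N, time in s.
With the tool pointing down it reaches from about 0.35 to 0.775 m from the base axis. Payload 7.3 kg.
Tool frame: the origin (TCP) lies on the centre line of the jaws, within the pads' length; the fingertips stand 25 mm ahead of it and the grasp point (between the pads) lies 6 mm ahead of it; z points along the fingers, y is the line along which they close (so a half turn about z gives the same grasp; the last joint's range is limited). The gripper opens to 92 mm and grips with 3 to 60 N. Pads are 19 mm wide; open, the fingers measure 130 mm over their backs; the gripper's body (75 mm by 190 mm) begins 47 mm behind the grasp point.
Start: joints at [-1.386, 0.342, 1.524, -0, 1.275, -0.146], TCP at [0.171, -0.497, 0.252] pointing down, gripper open.
Joint ranges: [-2.53, 2.53], [-0.77, 2.02], [0.04, 2.7], [-1, 4.14], [0.28, 2.66], [-3.11, 3.11]. Speed limits (rad/s): [2.57, 2.57, 3.14, 3.14, 3.14, 3.14].

INTERFACE

Orientations are given as [roll, pitch, yaw] about the fixed x, y, z axes, in that order (R = Rz(yaw) Ry(pitch) Rx(roll)).
In Python, from cell import status, read_camera, camera_info, ticket, models gives the robot as it stands.
- The arm moves only by the tool send_rows, never from a script. Its argument "plan" is a list of rows, each an object with "offset": the shift along the tool's x, y, z in mm, a list of three; "yaw": the turn about the tool's z in rad. In form: [{"offset": [dx, dy, dz], "yaw": yaw}, ...]. A call has 1 to 20 rows; each row shifts and turns the commanded pose from where the row before left it, along the tool's axes as they then stand; what a row does not reach is not made up. A row lasts 1/10 s, in which the tool goes at most 50 mm and 8.59 degrees, less where a joint would pass 70% of its speed; a pose out of reach is approached as far as the arm can. A call is refused whole if a number of a shift passes 50 or a number of a turn 0.15, either way. A call with a gripper value outside its range is refused whole. "hand" is the closure, from 0 (fully open) to 1 (shut), set as the call begins (left out, the last holds). The fingers move at their own pace and stop on an object; "squeeze" is the grip in N (left out, the last holds). Time passes only in rows, so rows that do not move let the fingers close. It gives the time, the measured TCP pose, the force, the opening and the grip force at its end, in the units of the state.
- status.observe(): the state, without advancing time (a new reading comes with each control period).
- read_camera(name): name is "side" or "top"; returns the picture (420x560x3 uint8, red, green, blue); there is no depth.
- camera_info(name): a dict with "vfov" (degrees; the focal length in pixels is half the picture's height over the tangent of half this angle, whatever the lens; pixels are square), "cx", "cy" (the principal point, pixels), "origin" and "attitude" of the camera in the world. Camera axes: x right, y down, z forward; pixel columns grow to the right and rows downward; lengths in m; the calibration is good to about 2 mm. A picture is of the moment at which its call begins. camera_info takes no time and is no camera call.
- ticket.hand_in(): hands the job in; it is judged then, once.
Trained networks look in the newest picture that a camera, given by its name, has taken for a name from the list of things; names that differ only in an ending like _2 or _b are one class to them, and where a whole thing is asked for, a point or a joint stands for the part that bears it (a point fixed in the world has none). Each returns a list of dicts, best first, with "conf" (0 to 1); they miss things now and then, are a little off and sometimes report something else, mostly with a low value. They report only what shows in the picture. A call takes as long as a camera call.
- models.regions_of(camera, label): "mask" (420x560 bool, what is visible of it) and "extent" ([left, top, right, bottom] in pixels, round what is visible of it).
The state is a dict: "time": time; "qpos": joint angles; "qvel": joint speeds; "joint_efforts": joint torques, N m; "tool_pos": TCP position; "tool_rot": TCP orientation; "contact_force": force on the tool from outside, world axes, zero at the start; "torque": the same for the moment, N m; "opening": finger opening in m; "grip_force": force on a finger pad.
Only numpy, scipy, OpenCV 4.12 (cv2) and the standard library are available. Lean on these libraries where they do the work, as an engineer would, in place of code of your own. Each camera call takes 0.05 s, during which the arm holds its last target. There are 200 camera calls.

## Working session

There is one attempt and no reset: what is moved stays moved. The work goes in short steps, Python scripts to look and compute and a tool call to move; the robot and the scene stay as the last step left them, time stands still between calls to the robot, and variables do not carry over. Pictures are saved under pics/ and viewed, at most 14 in all, crops included, and the job is handed in when it is done.

Besides the shell and the picture viewer there is one more tool, called after "Request:" as name([rows], argument=value, ...), one row to a line, values as JSON. send_rows: Moves the arm, as the interface text tells. Its arguments: {"type":"object","properties":{"plan":{"type":"array"},"hand":{"type":"number"},"squeeze":{"type":"number"}},"required":["plan"]}

```bash
mkdir -p pics; ls
python3 - <<'E'
from cell import status, read_camera, camera_info
import cv2,numpy as np
ims=[]
for n in("side","top"):
    print(n,camera_info(n)); im=read_camera(n); cv2.imwrite(f"pics/{n}0.png",im[:,:,::-1])
print(status.observe())
E
```

```text
pics
side {'vfov': 52.66548910657458, 'cx': 277.93924770085215, 'cy': 212.98101151288546, 'origin': array([ 0.27557961, -0.51254402,  0.74909828]), 'attitude': array([-2.40154734, -0.00452604, -0.54802101])}
top {'vfov': 51.57137326956555, 'cx': 282.606636805857, 'cy': 206.597441848686, 'origin': array([0.51590517, 0.01753476, 0.8791585 ]), 'attitude': array([-3.0684576 ,  0.01063115, -1.5856673 ])}
{'time': 0.1, 'qpos': array([-1.38603571e+00,  3.42672243e-01,  1.52485564e+00, -9.91217780e-06,
        1.27537686e+00, -1.46012781e-01]), 'qvel': array([ 0.00088989, -0.00104403, -0.0030161 ,  0.00175935, -0.00253591,
       -0.00025961]), 'joint_efforts': array([ 1.76556321e-03, -4.32005882e+01, -2.44693029e+01,  7.19596515e-02,
        5.25688590e-02, -3.73398439e-05]), 'tool_pos': array([ 0.17046427, -0.49624505,  0.25112745]), 'tool_rot': array([-3.14029314e+00, -1.81523981e-04,  3.30776172e-01]), 'contact_force': array([-1.02886064, -0.22829417,  0.36053896]), 'torque': array([ 0.00162987, -0.01476946,  0.01842837]), 'grip_force': 0.0, 'opening': 0.0917809528391711}
```

View pics/side0.png

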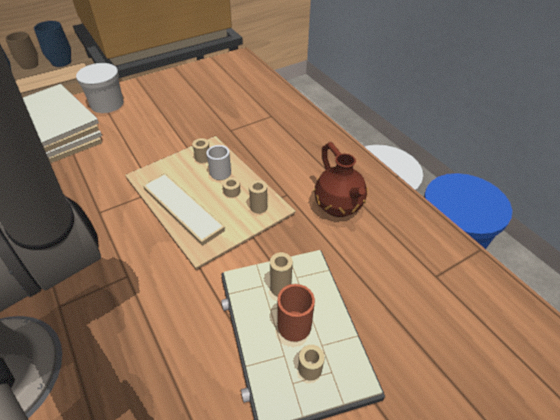

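View pics/top0.png

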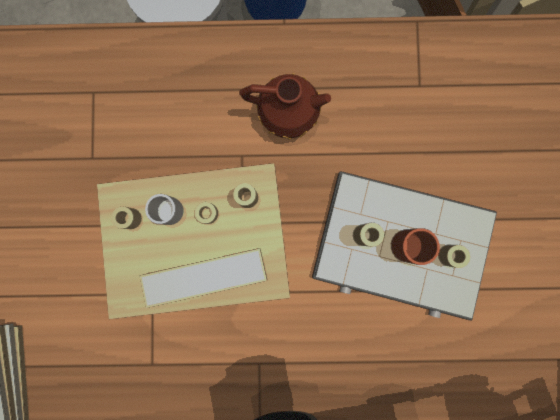

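The top view shows the ware board on the left: props at (124,218), (206,212) and (245,194), the tumbler at (163,210), and the shelf at (203,278). The hearth is on the right, with standing props at (372,234) and (459,256), the beaker at (420,246) and the jug at (289,105). The side view shows the same layout, with the loose props at (201,150), (231,187) and (258,197).

```bash
cat > h.py <<'E'
import numpy as np, cv2
from cell import status, read_camera, camera_info, models
from scipy.optimize import least_squares
from scipy.spatial.transform import Rotation as Ro
CI={n:camera_info(n) for n in("side","top")}
def proj(n,P):
    c=CI[n];R=Ro.from_euler('xyz',c['attitude']).as_matrix();f=210/np.tan(np.radians(c['vfov']/2))
    q=(np.atleast_2d(P)-c['origin'])@R
    return np.c_[c['cx']+f*q[:,0]/q[:,2],c['cy']+f*q[:,1]/q[:,2]]
def cyl(p,r):
    x,y,zb,h=p;t=np.linspace(0,2*np.pi,40);c=np.c_[x+r*np.cos(t),y+r*np.sin(t)]
    return np.vstack([np.c_[c,0*t+zb],np.c_[c,0*t+zb+h]])
def box(p,L=.24,W=.064,H=.016):
    x,y,zb,a=p;s=np.array([[i*L/2,j*W/2,k*H] for i in(-1,1) for j in(-1,1) for k in(0,1)])
    return s@Ro.from_euler('z',a).as_matrix().T+[x,y,zb]
def hull(pts): return cv2.convexHull(np.float32(pts).reshape(-1,1,2))
def mom(h):
    m=cv2.moments(h);a=m['m00'];u=np.array([m['mu20'],m['mu11'],m['mu02']])/a
    return np.array([m['m10']/a,m['m01']/a,*(u/np.sqrt(u[0]+u[2])),np.sqrt(a)])
def det(n,label):
    return models.regions_of(n,label)
def mhull(mask):
    ys,xs=np.nonzero(mask);p=np.c_[xs,ys]
    p=np.vstack([p+[dx,dy] for dx in(-.5,.5) for dy in(-.5,.5)])
    return hull(p)
def fit(shape,hs,p0,free=(0,1,2,3)):
    """hs: list of (camera,hull)"""
    p0=np.array(p0,float);free=list(free);T=[(n,mom(h)) for n,h in hs]
    def f(v):
        p=p0.copy();p[free]=v
        return np.concatenate([mom(hull(proj(n,shape(p))))-t for n,t in T])
    s=least_squares(f,p0[free],x_scale=.01,diff_step=1e-3);p=p0.copy();p[free]=s.x
    return p,np.sqrt(np.mean(s.fun**2))
E
python3 - <<'E'
from h import *
for lab in "stand_low_c stand_high_c prop_short_c prop_spare_c prop_long_c batt_c tumbler_c beaker_c jug_c".split():
    for n in("side","top"):
        for d in det(n,lab)[:6]: print(lab,n,round(d['conf'],2),[round(float(e)) for e in d['extent']],int(d['mask'].sum()))
E
```

```text
stand_low_c side 0.75 [297, 345, 322, 380] 760
stand_low_c top 0.73 [439, 246, 468, 268] 593
stand_high_c side 0.86 [268, 252, 294, 293] 751
stand_high_c top 0.77 [352, 224, 384, 247] 624
prop_short_c side 0.6 [222, 175, 241, 196] 307
prop_short_c top 0.59 [196, 201, 221, 226] 418
prop_spare_c side 0.72 [195, 137, 210, 163] 288
prop_spare_c top 0.83 [113, 206, 139, 225] 482
prop_long_c side 0.83 [250, 179, 266, 212] 542
prop_long_c top 0.94 [234, 183, 255, 207] 423
prop_long_c top 0.16 [438, 244, 473, 268] 646
batt_c side 0.96 [140, 172, 225, 244] 2389
batt_c top 0.87 [141, 251, 264, 308] 4080
tumbler_c side 0.77 [207, 144, 231, 180] 753
tumbler_c top 0.86 [147, 197, 184, 228] 957
beaker_c side 0.93 [277, 284, 314, 342] 1821
beaker_c top 0.56 [388, 228, 439, 266] 1499
jug_c side 0.84 [312, 141, 369, 217] 2564
jug_c side 0.51 [268, 250, 295, 292] 718
jug_c top 0.64 [241, 71, 331, 142] 3703
```

Run:
```python
from h import *
S=dict(stand_low_c=(.021,.03,.05),stand_high_c=(.021,.03,.09),prop_short_c=(.021,.015,.03),prop_spare_c=(.021,.015,.05),prop_long_c=(.021,.015,.07),tumbler_c=(.028,.015,.07),beaker_c=(.032,.03,.095))
ov={n:cv2.cvtColor(read_camera(n),cv2.COLOR_RGB2BGR) for n in("side","top")}
ov={n:cv2.resize(v,None,fx=2,fy=2) for n,v in ov.items()}
def draw(P):
    for n in ov: cv2.polylines(ov[n],[np.int32(np.round(hull(proj(n,P))*2+.5))],True,(255,0,255),1)
for k,(r,zb,h) in S.items():
    hs=[(n,mhull(det(n,k)[0]['mask'])) for n in("side","top")]
    sh=lambda p:cyl(p,r)
    p,e=fit(sh,hs,[.5,0,zb,h]);q,e2=fit(sh,hs,[.5,0,zb,h],(0,1))
    s,e3=fit(sh,hs[:1],[.5,0,zb,h],(0,1));t,e4=fit(sh,hs[1:],[.5,0,zb,h],(0,1))
    print(k,p.round(4),round(e,2),q[:2].round(4),round(e2,2),'side',s[:2].round(4),round(e3,2),'top',t[:2].round(4),round(e4,2)); draw(sh(q))
hs=[(n,mhull(det(n,'batt_c')[0]['mask'])) for n in("side","top")]
for a in([0,1,2,3],[0,1,3]):
  p,e=fit(box,hs,[.45,.2,.015,1.7],a);print('batt',p.round(4),e)
draw(box(p))
cv2.imwrite('pics/o1.png',ov['top'][300:640,180:980]);cv2.imwrite('pics/o2.png',ov['side'][240:800,240:800])
```

```text
stand_low_c [ 0.4779 -0.2916  0.0839 -0.0501] 0.29 [ 0.4783 -0.2916] 0.45 side [ 0.4781 -0.29  ] 0.08 top [ 0.4788 -0.2936] 0.22
stand_high_c [ 0.5197 -0.1274  0.0495  0.0741] 0.51 [ 0.5212 -0.1259] 1.16 side [ 0.5224 -0.1207] 0.99 top [ 0.521  -0.1296] 0.28
prop_short_c [0.5673 0.1752 0.0185 0.0351] 0.43 [0.5682 0.1775] 0.65 side [0.5677 0.1817] 0.6 top [0.5689 0.1759] 0.2
prop_spare_c [0.5591 0.3281 0.0206 0.0474] 0.6 [0.5596 0.3303] 0.65 side [0.5575 0.335 ] 0.4 top [0.5612 0.3288] 0.14
prop_long_c [0.5975 0.0964 0.0197 0.0687] 0.32 [0.5982 0.0976] 0.42 side [0.5975 0.1006] 0.08 top [0.5991 0.0962] 0.05
tumbler_c [ 0.5734  0.2504  0.0885 -0.0663] 0.31 [0.5742 0.2527] 0.46 side [0.574  0.2568] 0.28 top [0.5748 0.2514] 0.14
beaker_c [ 0.4981 -0.2115  0.0368  0.0927] 0.28 [ 0.4988 -0.2111] 0.56 side [ 0.4991 -0.2087] 0.09 top [ 0.4989 -0.2135] 0.25Traceback (most recent call last):
  File "<stdin>", line 13, in <module>
IndexError: list index out of range
```

Run:
```python
from h import *
for n in("side","top"): read_camera(n)
H=[]
for n in("side","top"):
    for _ in range(3):
        d=det(n,'batt_c')
        if d: H.append((n,mhull(d[0]['mask'])));break
        read_camera(n)
for hs in(H,H[:1],H[1:]):
  for a in([0,1,2,3],[0,1,3]):
    p,e=fit(box,hs,[.45,.2,.015,1.7],a);print(p.round(4),round(e,2))
ov={n:cv2.resize(read_camera(n)[:,:,::-1],None,fx=2,fy=2) for n in("side","top")}
p,e=fit(box,H,[.45,.2,.015,1.7],[0,1,3])
C=[cyl([.4783,-.2916,.03,.05],.021),cyl([.521,-.128,.03,.09],.021),cyl([.5682,.1775,.015,.03],.021),cyl([.5596,.3303,.015,.05],.021),cyl([.5982,.0976,.015,.07],.021),cyl([.5742,.2527,.015,.07],.028),cyl([.4988,-.2111,.03,.095],.032),box(p)]
for P in C:
    for n in ov: cv2.polylines(ov[n],[np.int32(np.round(hull(proj(n,P))*2+.5))],True,(255,0,255),1)
cv2.imwrite('pics/o1.png',ov['top'][300:640,180:980]);cv2.imwrite('pics/o2.png',ov['side'][240:800,240:800])
```

```text
[0.4423 0.1816 0.0211 1.7804] 0.54
[0.4423 0.1839 0.015  1.7827] 0.68
[0.4377 0.1683 0.0345 1.7778] 0.2
[0.442  0.1859 0.015  1.786 ] 0.61
[0.4442 0.18   0.0308 1.7826] 0.35
[0.4427 0.1831 0.015  1.7783] 0.66
```

View pics/o1.png

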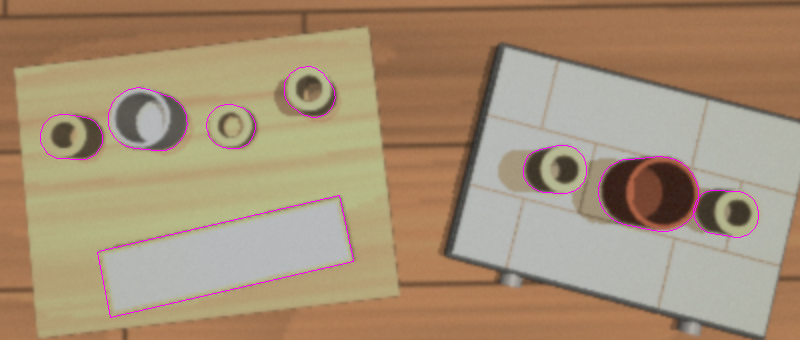

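View pics/o2.png

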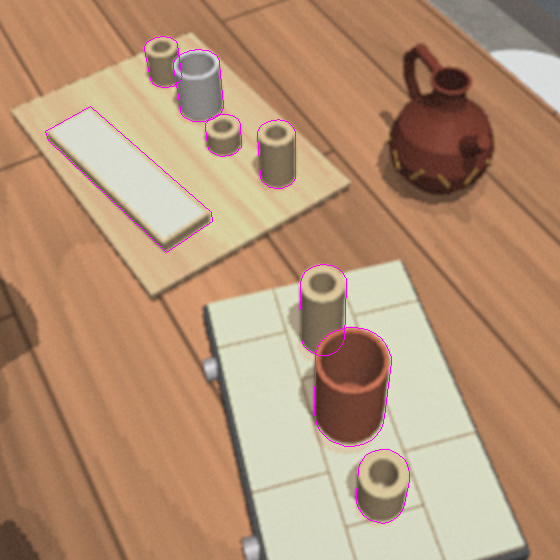

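The overlays match every outline, and the fitted heights agree with the text. The spare is at the far left of the row, with the long prop at the right end, nearest the hearth. First I'll turn the jaws across the row, then go over the long prop.

Request:
send_rows([
  {"offset": [0,0,0],"yaw": -0.141},
  {"offset": [0,0,0],"yaw": -0.141},
  {"offset": [0,0,0],"yaw": -0.141},
  {"offset": [0,0,0],"yaw": -0.141},
  {"offset": [0,0,0],"yaw": -0.141},
  {"offset": [0,0,0],"yaw": -0.141},
  {"offset": [0,0,0],"yaw": -0.141},
  {"offset": [0,0,0],"yaw": -0.141},
  {"offset": [0,0,0],"yaw": -0.141},
  {"offset": [0,0,0],"yaw": -0.141},
], hand=0, squeeze=25)

```text
time: 3.15
tool_pos: [0.1706, -0.4965, 0.2517]
tool_rot: [3.142, 0.0, 1.747]
contact_force: [-0.7, 0.7, -0.6]
opening: 0.0919
grip_force: 0.0
```

Request:
send_rows([
  {"offset": [25.7,26.1,2.5],"yaw": 0},
  {"offset": [25.7,26.1,2.5],"yaw": 0},
  {"offset": [25.7,26.1,2.5],"yaw": 0},
  {"offset": [25.7,26.1,2.5],"yaw": 0},
  {"offset": [25.7,26.1,2.5],"yaw": 0},
  {"offset": [25.7,26.1,2.5],"yaw": 0},
  {"offset": [25.7,26.1,2.5],"yaw": 0},
  {"offset": [25.7,26.1,2.5],"yaw": 0},
  {"offset": [25.7,26.1,2.5],"yaw": 0},
  {"offset": [25.7,26.1,2.5],"yaw": 0},
  {"offset": [25.7,26.1,2.5],"yaw": 0},
  {"offset": [25.7,26.1,2.5],"yaw": 0},
  {"offset": [25.7,26.1,2.5],"yaw": 0},
  {"offset": [25.7,26.1,2.5],"yaw": 0},
  {"offset": [25.7,26.1,2.5],"yaw": 0},
  {"offset": [25.7,26.1,2.5],"yaw": 0},
  {"offset": [25.7,26.1,2.5],"yaw": 0},
  {"offset": [25.7,26.1,2.5],"yaw": 0},
  {"offset": [25.7,26.1,2.5],"yaw": 0},
  {"offset": [25.7,26.1,2.5],"yaw": 0},
])

```text
time: 5.15
tool_pos: [0.5988, 0.0997, 0.2015]
tool_rot: [3.142, 0.0, 1.741]
contact_force: [0.7, -0.8, 0.5]
opening: 0.0914
grip_force: 0.0
```

```bash
cat > go.py <<'E'
# usage: go.py x y z yaw [rows]: tool-axis shift (mm) and turn to reach the pose, keeping present axes for the shift
import sys,numpy as np
from cell import status
s=status.observe();p,y=s['tool_pos'],s['tool_rot'][2]
a=[float(v) for v in sys.argv[1:5]];d=np.array(a[:3])-p;c,n=np.cos(y),np.sin(y)
print('t',round(s['time'],1),'pose',p.round(4),s['tool_rot'].round(3),'open',round(s['opening'],4),'F',s['contact_force'].round(1))
print('offset',(1000*np.array([c*d[0]+n*d[1],n*d[0]-c*d[1],-d[2]])).round(1),'turn',round(-(a[3]-y),3))
E
python3 go.py .598 .0975 .2 1.741
```

```text
t 5.2 pose [0.5988 0.0997 0.2015] [3.142 0.    1.741] open 0.0914 F [ 0.7 -0.8  0.5]
offset [-2.1 -1.2  1.5] turn -0.0
```

Request:
send_rows([
  {"offset": [-2,-1,10],"yaw": 0},
  {"offset": [0,0,20],"yaw": 0},
  {"offset": [0,0,20],"yaw": 0},
  {"offset": [0,0,20],"yaw": 0},
  {"offset": [0,0,20],"yaw": 0},
  {"offset": [0,0,20],"yaw": 0},
  {"offset": [0,0,20],"yaw": 0},
  {"offset": [0,0,0],"yaw": 0},
])

```text
time: 5.95
tool_pos: [0.5952, 0.0955, 0.0689]
tool_rot: [-3.136, -0.001, 1.74]
contact_force: [-0.1, -0.2, -0.4]
opening: 0.0918
grip_force: 0.0
```

Request:
send_rows([
  {"offset": [0,0,0],"yaw": 0},
  {"offset": [0,0,0],"yaw": 0},
  {"offset": [0,0,0],"yaw": 0},
  {"offset": [0,0,0],"yaw": 0},
  {"offset": [0,0,0],"yaw": 0},
  {"offset": [0,0,0],"yaw": 0},
  {"offset": [0,0,0],"yaw": 0},
  {"offset": [0,0,0],"yaw": 0},
], hand=1, squeeze=25)

```text
time: 6.75
tool_pos: [0.5975, 0.0962, 0.0718]
tool_rot: [3.141, 0.0, 1.741]
contact_force: [0.2, 1.0, 0.1]
opening: 0.0417
grip_force: 25.0
```

Request:
send_rows([
  {"offset": [0,0,-10],"yaw": 0},
  {"offset": [0,0,-20],"yaw": 0},
  {"offset": [0,0,-30],"yaw": 0},
  {"offset": [0,0,-30],"yaw": 0},
  {"offset": [0,0,-30],"yaw": 0},
  {"offset": [0,0,-30],"yaw": 0},
  {"offset": [0,0,0],"yaw": 0},
])

```text
time: 7.45
tool_pos: [0.5993, 0.0963, 0.2269]
tool_rot: [3.133, 0.001, 1.741]
contact_force: [-0.9, -0.6, -1.2]
opening: 0.0415
grip_force: 25.0
```

```bash
python3 go.py .478 -.2915 .22 1.315; python3 go.py .478 -.2915 .136 1.315
```

```text
t 7.5 pose [0.5993 0.0963 0.2269] [3.133e+00 1.000e-03 1.741e+00] open 0.0415 F [-0.9 -0.6 -1.2]
offset [-361.7 -185.2    6.9] turn 0.426
t 7.5 pose [0.5993 0.0963 0.2269] [3.133e+00 1.000e-03 1.741e+00] open 0.0415 F [-0.9 -0.6 -1.2]
offset [-361.7 -185.2   90.9] turn 0.426
```

Request:
send_rows([
  {"offset": [-20.1,-10.3,0],"yaw": 0},
  {"offset": [-20.1,-10.3,0],"yaw": 0},
  {"offset": [-20.1,-10.3,0],"yaw": 0},
  {"offset": [-20.1,-10.3,0],"yaw": 0},
  {"offset": [-20.1,-10.3,0],"yaw": 0},
  {"offset": [-20.1,-10.3,0],"yaw": 0},
  {"offset": [-20.1,-10.3,0],"yaw": 0},
  {"offset": [-20.1,-10.3,0],"yaw": 0},
  {"offset": [-20.1,-10.3,0],"yaw": 0},
  {"offset": [-20.1,-10.3,0],"yaw": 0},
  {"offset": [-20.1,-10.3,0],"yaw": 0},
  {"offset": [-20.1,-10.3,0],"yaw": 0},
  {"offset": [-20.1,-10.3,0],"yaw": 0},
  {"offset": [-20.1,-10.3,0],"yaw": 0},
  {"offset": [-20.1,-10.3,0],"yaw": 0},
  {"offset": [-20.1,-10.3,0],"yaw": 0},
  {"offset": [-20.1,-10.3,0],"yaw": 0},
  {"offset": [-20.1,-10.3,0],"yaw": 0},
])

```text
time: 9.25
tool_pos: [0.4751, -0.2922, 0.2209]
tool_rot: [-3.14, -0.001, 1.741]
contact_force: [0.3, -0.1, -1.3]
opening: 0.0414
grip_force: 25.0
```

Request:
send_rows([
  {"offset": [0,0,0],"yaw": 0.1065},
  {"offset": [0,0,0],"yaw": 0.1065},
  {"offset": [0,0,0],"yaw": 0.1065},
  {"offset": [0,0,0],"yaw": 0.1065},
  {"offset": [0,0,0],"yaw": 0},
  {"offset": [0,0,0],"yaw": 0},
  {"offset": [0,0,0],"yaw": 0},
  {"offset": [0,0,0],"yaw": 0},
])

```text
time: 10.05
tool_pos: [0.4759, -0.2917, 0.2216]
tool_rot: [-3.141, -0.0, 1.316]
contact_force: [0.5, -0.2, -1.2]
opening: 0.0416
grip_force: 25.0
```

```bash
cat > held.py <<'E'
# held cylinder: fit x,y and base height from both cameras; args label r h
import sys
from h import *
k,r,h=sys.argv[1],float(sys.argv[2]),float(sys.argv[3])
p0=status.observe()['tool_pos']
for n in("side","top"): read_camera(n)
hs=[]
for n in("side","top"):
    ds=det(n,k)
    for d in ds[:3]:
        q=proj(n,p0-[0,0,.02])[0];e=d['extent'];c=np.array([e[0]+e[2],e[1]+e[3]])/2
        print(n,round(d['conf'],2),np.round(e),'tcp px',q.round())
        if np.hypot(*(c-q))<35: hs.append((n,mhull(d['mask'])));break
sh=lambda p:cyl(p,r)
for H in(hs,):
    print('fit',*[np.round(v,4) for v in fit(sh,H,[p0[0],p0[1],p0[2]-.057,h],(0,1,2))])
E
python3 held.py prop_long_c .021 .07; python3 go.py .478 -.2915 .137 1.315
```

```text
side 0.86 [304. 301. 331. 346.] tcp px [316. 321.]
top 0.61 [466. 245. 503. 277.] tcp px [488. 262.]
fit [ 0.4789 -0.2913  0.1507  0.07  ] 1.6197
t 10.2 pose [ 0.4759 -0.2917  0.2217] [3.141 0.    1.315] open 0.0414 F [-0.2  0.5 -0.5]
offset [ 0.7  2.  84.7] turn 0.0
```

Request:
send_rows([
  {"offset": [0.5,1,10],"yaw": 0},
  {"offset": [0,0,15],"yaw": 0},
  {"offset": [0,0,15],"yaw": 0},
  {"offset": [0,0,15],"yaw": 0},
  {"offset": [0,0,12],"yaw": 0},
  {"offset": [0,0,8],"yaw": 0},
  {"offset": [0,0,4],"yaw": 0},
  {"offset": [0,0,2],"yaw": 0},
  {"offset": [0,0,0],"yaw": 0},
  {"offset": [0,0,0],"yaw": 0},
  {"offset": [0,0,0],"yaw": 0},
])

```text
time: 11.35
tool_pos: [0.4772, -0.2917, 0.1412]
tool_rot: [3.141, 0.001, 1.315]
contact_force: [-0.4, -0.5, -1.3]
opening: 0.0419
grip_force: 25.0
```

Request:
send_rows([
  {"offset": [0,0,1],"yaw": 0},
  {"offset": [0,0,1],"yaw": 0},
  {"offset": [0,0,0],"yaw": 0},
  {"offset": [0,0,0],"yaw": 0},
])

```text
time: 11.75
tool_pos: [0.477, -0.2915, 0.1387]
tool_rot: [-3.142, 0.0, 1.315]
contact_force: [-0.1, 0.9, -1.3]
opening: 0.0417
grip_force: 25.0
```

```bash
python3 go.py .478 -.2915 .137 1.315;  python3 -c "
from cell import *;import cv2
a=read_camera('side')[240:400,220:400,::-1];b=read_camera('top')[190:310,360:540,::-1]
a=cv2.resize(a,(450,400));b=cv2.resize(b,(350,233));import numpy as np
c=np.zeros((400,800,3),np.uint8);c[:,:450]=a;c[:233,450:]=b;cv2.imwrite('pics/c1.png',c)"
```

```text
t 11.8 pose [ 0.477  -0.2915  0.1387] [-3.142  0.     1.315] open 0.0417 F [-0.1  0.9 -1.3]
offset [0.3 1.  1.7] turn -0.0
```

View pics/c1.png

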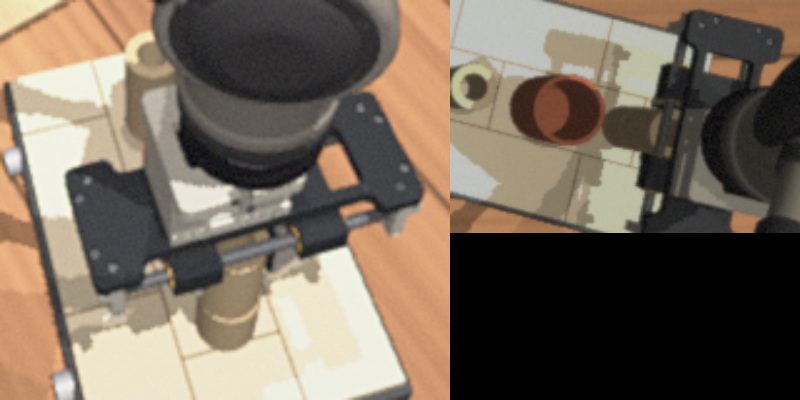

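The close side crop shows the long prop right over the low prop, with the seam at about (232,315) and the sides flush. Next I'll lower it to contact and release.

Request:
send_rows([
  {"offset": [0,0,1],"yaw": 0},
  {"offset": [0,0,0.7],"yaw": 0},
  {"offset": [0,0,0],"yaw": 0},
  {"offset": [0,0,0],"yaw": 0},
])

```text
time: 12.25
tool_pos: [0.477, -0.2915, 0.137]
tool_rot: [-3.142, 0.0, 1.315]
contact_force: [-0.3, -0.0, -1.2]
opening: 0.0415
grip_force: 25.0
```

Request:
send_rows([
  {"offset": [0,0,0.6],"yaw": 0},
  {"offset": [0,0,0.4],"yaw": 0},
  {"offset": [0,0,0],"yaw": 0},
  {"offset": [0,0,0],"yaw": 0},
])

```text
time: 12.65
tool_pos: [0.4771, -0.2916, 0.1367]
tool_rot: [3.141, 0.0, 1.315]
contact_force: [-1.9, 1.2, 6.1]
opening: 0.0415
grip_force: 25.0
```

Request:
send_rows([
  {"offset": [0,0,0],"yaw": 0},
  {"offset": [0,0,0],"yaw": 0},
  {"offset": [0,0,0],"yaw": 0},
  {"offset": [0,0,0],"yaw": 0},
  {"offset": [0,0,0],"yaw": 0},
  {"offset": [0,0,-10],"yaw": 0},
  {"offset": [0,0,-20],"yaw": 0},
  {"offset": [0,0,-30],"yaw": 0},
  {"offset": [0,0,-30],"yaw": 0},
  {"offset": [0,0,0],"yaw": -0.1065},
  {"offset": [0,0,0],"yaw": -0.1065},
  {"offset": [0,0,0],"yaw": -0.1065},
  {"offset": [0,0,0],"yaw": -0.1065},
  {"offset": [0,0,0],"yaw": 0},
  {"offset": [0,0,0],"yaw": 0},
], hand=0)

```text
time: 14.15
tool_pos: [0.4771, -0.2916, 0.2265]
tool_rot: [3.141, 0.001, 1.738]
contact_force: [-0.3, 0.2, 0.0]
opening: 0.0918
grip_force: 0.0
```

```bash
python3 go.py .568 .1765 .2 1.741
```

```text
t 14.2 pose [ 0.4771 -0.2916  0.2265] [3.141e+00 1.000e-03 1.738e+00] open 0.0918 F [-0.3  0.2  0. ]
offset [446.4 167.5  26.5] turn -0.003
```

Request:
send_rows([
  {"offset": [22.3,8.4,1.3],"yaw": 0},
  {"offset": [22.3,8.4,1.3],"yaw": 0},
  {"offset": [22.3,8.4,1.3],"yaw": 0},
  {"offset": [22.3,8.4,1.3],"yaw": 0},
  {"offset": [22.3,8.4,1.3],"yaw": 0},
  {"offset": [22.3,8.4,1.3],"yaw": 0},
  {"offset": [22.3,8.4,1.3],"yaw": 0},
  {"offset": [22.3,8.4,1.3],"yaw": 0},
  {"offset": [22.3,8.4,1.3],"yaw": 0},
  {"offset": [22.3,8.4,1.3],"yaw": 0},
  {"offset": [22.3,8.4,1.3],"yaw": 0},
  {"offset": [22.3,8.4,1.3],"yaw": 0},
  {"offset": [22.3,8.4,1.3],"yaw": 0},
  {"offset": [22.3,8.4,1.3],"yaw": 0},
  {"offset": [22.3,8.4,1.3],"yaw": 0},
  {"offset": [22.3,8.4,1.3],"yaw": 0},
  {"offset": [22.3,8.4,1.3],"yaw": 0},
  {"offset": [22.3,8.4,1.3],"yaw": 0},
  {"offset": [22.3,8.4,1.3],"yaw": 0},
  {"offset": [22.3,8.4,1.3],"yaw": 0},
])

```text
time: 16.15
tool_pos: [0.5672, 0.1775, 0.2001]
tool_rot: [3.141, 0.0, 1.738]
contact_force: [0.6, 0.2, 0.3]
opening: 0.0916
grip_force: 0.0
```

Request:
send_rows([
  {"offset": [0,0,0],"yaw": 0},
  {"offset": [0,0,0],"yaw": 0},
  {"offset": [0,0,0],"yaw": 0},
])

```text
time: 16.45
tool_pos: [0.567, 0.1757, 0.2001]
tool_rot: [-3.141, 0.0, 1.739]
contact_force: [0.4, -0.3, -0.4]
opening: 0.0917
grip_force: 0.0
```

```bash
python3 go.py .568 .1765 .043 1.741
python3 - <<'E'
from h import *
# is stack straight? edges of the two-prop column
for n in("side","top"): read_camera(n)
for k in("stand_low_c","prop_long_c"):
    hs=[]
    for n in("side","top"):
        d=det(n,k)
        for q in d[:2]: print(k,n,round(q['conf'],2),np.round(q['extent']))
    
for k,P in(("exp_long",cyl([.478,-.2915,.08,.07],.021)),("exp_low",cyl([.478,-.2915,.03,.05],.021))):
    for n in("side","top"):
        h=hull(proj(n,P))[:,0];print(k,n,h.min(0).round(),h.max(0).round())
E
```

```text
t 16.4 pose [0.567  0.1757 0.2001] [-3.141  0.     1.739] open 0.0917 F [ 0.4 -0.3 -0.4]
offset [  0.6   1.1 157.1] turn -0.002
stand_low_c side 0.78 [297. 362. 323. 378.]
stand_low_c side 0.44 [279. 283. 316. 341.]
stand_low_c top 0.65 [437. 247. 454. 266.]
prop_long_c side 0.94 [300. 322. 328. 368.]
prop_long_c top 0.74 [449. 246. 488. 272.]
exp_long side [299. 324.] [328. 369.]
exp_long top [446. 245.] [487. 271.]
exp_low side [297. 344.] [324. 381.]
exp_low top [436. 245.] [469. 268.]
```

Request:
send_rows([
  {"offset": [0.5,1,20],"yaw": 0},
  {"offset": [0,0,25],"yaw": 0},
  {"offset": [0,0,25],"yaw": 0},
  {"offset": [0,0,25],"yaw": 0},
  {"offset": [0,0,25],"yaw": 0},
  {"offset": [0,0,20],"yaw": 0},
  {"offset": [0,0,10],"yaw": 0},
  {"offset": [0,0,5],"yaw": 0},
  {"offset": [0,0,2],"yaw": 0},
  {"offset": [0,0,0],"yaw": 0},
  {"offset": [0,0,0],"yaw": 0},
])

```text
time: 17.85
tool_pos: [0.5686, 0.1773, 0.044]
tool_rot: [3.14, 0.0, 1.741]
contact_force: [-0.3, 0.8, -0.5]
opening: 0.0918
grip_force: 0.0
```

Request:
send_rows([
  {"offset": [0,0,0],"yaw": 0},
  {"offset": [0,0,0],"yaw": 0},
  {"offset": [0,0,0],"yaw": 0},
  {"offset": [0,0,0],"yaw": 0},
  {"offset": [0,0,0],"yaw": 0},
  {"offset": [0,0,0],"yaw": 0},
  {"offset": [0,0,0],"yaw": 0},
  {"offset": [0,0,0],"yaw": 0},
], hand=1, squeeze=25)

```text
time: 18.65
tool_pos: [0.568, 0.1771, 0.043]
tool_rot: [-3.142, 0.0, 1.741]
contact_force: [0.0, 0.4, -0.6]
opening: 0.0416
grip_force: 25.0
```

Request:
send_rows([
  {"offset": [0,0,-10],"yaw": 0},
  {"offset": [0,0,-20],"yaw": 0},
  {"offset": [0,0,-30],"yaw": 0},
  {"offset": [0,0,-30],"yaw": 0},
  {"offset": [0,0,-30],"yaw": 0},
  {"offset": [0,0,-30],"yaw": 0},
  {"offset": [0,0,-20],"yaw": 0},
  {"offset": [0,0,0],"yaw": 0},
  {"offset": [0,0,0],"yaw": 0},
  {"offset": [0,0,0],"yaw": 0},
])

```text
time: 19.65
tool_pos: [0.5673, 0.177, 0.2116]
tool_rot: [-3.139, 0.0, 1.741]
contact_force: [-0.5, 0.4, -0.2]
opening: 0.0415
grip_force: 25.0
```

```bash
python3 go.py .521 -.128 .148 1.315
```

```text
t 19.6 pose [0.5673 0.177  0.2116] [-3.139  0.     1.741] open 0.0415 F [-0.5  0.4 -0.2]
offset [-292.8  -97.2   63.6] turn 0.426
```

Request:
send_rows([
  {"offset": [-18.35,-6.1,0],"yaw": 0},
  {"offset": [-18.35,-6.1,0],"yaw": 0},
  {"offset": [-18.35,-6.1,0],"yaw": 0},
  {"offset": [-18.35,-6.1,0],"yaw": 0},
  {"offset": [-18.35,-6.1,0],"yaw": 0},
  {"offset": [-18.35,-6.1,0],"yaw": 0},
  {"offset": [-18.35,-6.1,0],"yaw": 0},
  {"offset": [-18.35,-6.1,0],"yaw": 0},
  {"offset": [-18.35,-6.1,0],"yaw": 0},
  {"offset": [-18.35,-6.1,0],"yaw": 0},
  {"offset": [-18.35,-6.1,0],"yaw": 0},
  {"offset": [-18.35,-6.1,0],"yaw": 0},
  {"offset": [-18.35,-6.1,0],"yaw": 0},
  {"offset": [-18.35,-6.1,0],"yaw": 0},
  {"offset": [-18.35,-6.1,0],"yaw": 0},
  {"offset": [-18.35,-6.1,0],"yaw": 0},
])

```text
time: 21.25
tool_pos: [0.5207, -0.1293, 0.2115]
tool_rot: [-3.139, -0.001, 1.741]
contact_force: [0.6, 0.1, -0.9]
opening: 0.0413
grip_force: 25.0
```

Request:
send_rows([
  {"offset": [0,0,10],"yaw": 0.1065},
  {"offset": [0,0,10],"yaw": 0.1065},
  {"offset": [0,0,10],"yaw": 0.1065},
  {"offset": [0,0,10],"yaw": 0.1065},
  {"offset": [0,0,8],"yaw": 0},
  {"offset": [0,0,5],"yaw": 0},
  {"offset": [0,0,3],"yaw": 0},
  {"offset": [0,0,0],"yaw": 0},
  {"offset": [0,0,0],"yaw": 0},
  {"offset": [0,0,0],"yaw": 0},
])

```text
time: 22.25
tool_pos: [0.5217, -0.1288, 0.1574]
tool_rot: [3.141, 0.0, 1.315]
contact_force: [0.8, -0.4, -0.4]
opening: 0.0414
grip_force: 25.0
```

```bash
python3 go.py .521 -.129 .148 1.315;  python3 -c "
from cell import *;import cv2
a=read_camera('side')[200:340,220:380,::-1];b=read_camera('top')[170:290,310:490,::-1]
a=cv2.resize(a,(450,394));b=cv2.resize(b,(350,233));import numpy as np
c=np.zeros((400,800,3),np.uint8);c[:394,:450]=a;c[:233,450:]=b;cv2.imwrite('pics/c2.png',c)"
```

```text
t 22.2 pose [ 0.5217 -0.1288  0.1574] [3.141 0.    1.315] open 0.0414 F [ 0.8 -0.4 -0.4]
offset [-0.4 -0.6  9.4] turn 0.0
```

View pics/c2.png

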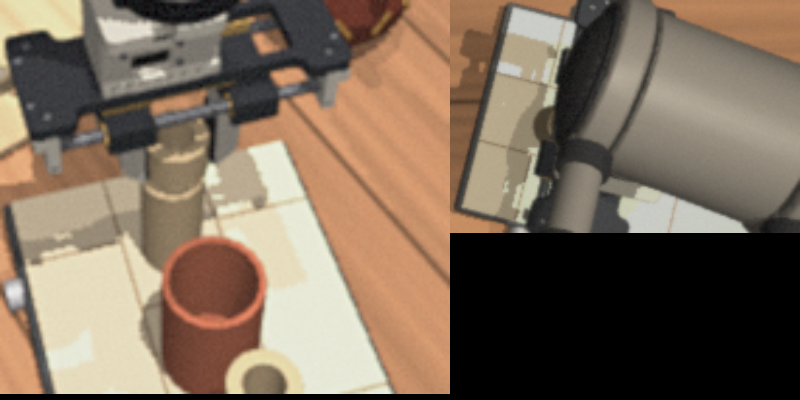

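The short prop hangs over the high prop with its seam at about (175,190), in line to within about 1–2 mm. Lowering it to contact.

Request:
send_rows([
  {"offset": [0,-0.5,4],"yaw": 0},
  {"offset": [0,0,3],"yaw": 0},
  {"offset": [0,0,1],"yaw": 0},
  {"offset": [0,0,0.8],"yaw": 0},
  {"offset": [0,0,0],"yaw": 0},
  {"offset": [0,0,0],"yaw": 0},
])

```text
time: 22.95
tool_pos: [0.521, -0.1286, 0.1482]
tool_rot: [3.142, 0.0, 1.315]
contact_force: [-0.4, -0.4, -0.6]
opening: 0.0416
grip_force: 25.0
```

Request:
send_rows([
  {"offset": [0,0,0.6],"yaw": 0},
  {"offset": [0,0,0.4],"yaw": 0},
  {"offset": [0,0,0],"yaw": 0},
  {"offset": [0,0,0],"yaw": 0},
])

```text
time: 23.35
tool_pos: [0.5212, -0.1287, 0.1479]
tool_rot: [3.141, 0.0, 1.315]
contact_force: [-1.6, -0.2, 5.7]
opening: 0.0416
grip_force: 25.0
```

Request:
send_rows([
  {"offset": [0,0,0],"yaw": 0},
  {"offset": [0,0,0],"yaw": 0},
  {"offset": [0,0,0],"yaw": 0},
  {"offset": [0,0,0],"yaw": 0},
  {"offset": [0,0,0],"yaw": 0},
  {"offset": [0,0,-10],"yaw": 0},
  {"offset": [0,0,-20],"yaw": 0},
  {"offset": [0,0,-30],"yaw": 0},
  {"offset": [0,0,-20],"yaw": 0},
  {"offset": [0,0,0],"yaw": -0.117},
  {"offset": [0,0,0],"yaw": -0.117},
  {"offset": [0,0,0],"yaw": -0.117},
  {"offset": [0,0,0],"yaw": -0.116},
  {"offset": [0,0,0],"yaw": 0},
  {"offset": [0,0,0],"yaw": 0},
], hand=0)

```text
time: 24.85
tool_pos: [0.5211, -0.1286, 0.2277]
tool_rot: [3.141, 0.0, 1.779]
contact_force: [0.1, -0.2, 0.4]
opening: 0.0915
grip_force: 0.0
```

```bash
python3 go.py .4425 .1825 .2 1.782
```

```text
t 24.9 pose [ 0.5211 -0.1286  0.2277] [3.141 0.    1.779] open 0.0915 F [ 0.1 -0.2  0.4]
offset [320.6 -12.7  27.7] turn -0.003
```

Request:
send_rows([
  {"offset": [20,-0.8,1.5],"yaw": 0},
  {"offset": [20,-0.8,1.5],"yaw": 0},
  {"offset": [20,-0.8,1.5],"yaw": 0},
  {"offset": [20,-0.8,1.5],"yaw": 0},
  {"offset": [20,-0.8,1.5],"yaw": 0},
  {"offset": [20,-0.8,1.5],"yaw": 0},
  {"offset": [20,-0.8,1.5],"yaw": 0},
  {"offset": [20,-0.8,1.5],"yaw": 0},
  {"offset": [20,-0.8,1.5],"yaw": 0},
  {"offset": [20,-0.8,1.5],"yaw": 0},
  {"offset": [20,-0.8,1.5],"yaw": 0},
  {"offset": [20,-0.8,1.5],"yaw": 0},
  {"offset": [20,-0.8,1.5],"yaw": 0},
  {"offset": [20,-0.8,1.5],"yaw": 0},
  {"offset": [20,-0.8,1.5],"yaw": 0},
  {"offset": [20,-0.8,1.5],"yaw": 0},
  {"offset": [0,0,0],"yaw": 0},
  {"offset": [0,0,0],"yaw": 0},
  {"offset": [0,0,0],"yaw": 0},
])

```text
time: 26.75
tool_pos: [0.4418, 0.181, 0.2034]
tool_rot: [3.141, 0.0, 1.78]
contact_force: [-0.1, -0.5, 0.5]
opening: 0.0918
grip_force: 0.0
```

```bash
python3 go.py .4425 .1825 .042 1.782
python3 - <<'E'
from h import *
for n in("side","top"): read_camera(n)
for k,x,y,zb,h in(("prop_long_c",.478,-.2915,.08,.07),("prop_short_c",.521,-.1286,.12,.03),("stand_high_c",.521,-.1286,.03,.09)):
    hs=[]
    for n in("side","top"):
        e=hull(proj(n,cyl([x,y,zb,h],.021)))[:,0]
        d=det(n,k)
        for q in d[:2]: print(k,n,round(q['conf'],2),np.round(q['extent']),'exp',e.min(0).round(),e.max(0).round())
        if d: hs.append((n,mhull(d[0]['mask'])))
    print(k,[np.round(v,4) for v in fit(lambda p:cyl(p,.021),hs,[x,y,zb,h],(0,1))])
E
```

```text
t 26.8 pose [0.4418 0.181  0.2034] [3.141 0.    1.78 ] open 0.0918 F [-0.1 -0.5  0.5]
offset [  1.3   1.  161.4] turn -0.002
prop_long_c side 0.89 [302. 322. 325. 368.] exp [299. 324.] [328. 369.]
prop_long_c top 0.84 [447. 245. 484. 270.] exp [446. 245.] [487. 271.]
prop_long_c [array([ 0.4784, -0.2902,  0.08  ,  0.07  ]), np.float64(0.4742)]
prop_short_c side 0.58 [271. 239. 296. 268.] exp [270. 242.] [294. 271.]
prop_short_c top 0.79 [361. 219. 388. 249.] exp [359. 222.] [387. 247.]
prop_short_c top 0.35 [239.  71. 331. 141.] exp [359. 222.] [387. 247.]
prop_short_c [array([ 0.5216, -0.1286,  0.12  ,  0.03  ]), np.float64(0.527)]
stand_high_c side 0.83 [267. 256. 296. 292.] exp [270. 252.] [293. 297.]
stand_high_c top 0.84 [353. 226. 379. 246.] exp [352. 222.] [383. 246.]
stand_high_c [array([ 0.52  , -0.1243,  0.03  ,  0.09  ]), np.float64(1.7584)]
```

Request:
send_rows([
  {"offset": [1.3,1,20],"yaw": 0},
  {"offset": [0,0,25],"yaw": 0},
  {"offset": [0,0,25],"yaw": 0},
  {"offset": [0,0,25],"yaw": 0},
  {"offset": [0,0,25],"yaw": 0},
  {"offset": [0,0,20],"yaw": 0},
  {"offset": [0,0,10],"yaw": 0},
  {"offset": [0,0,7],"yaw": 0},
  {"offset": [0,0,3],"yaw": 0},
  {"offset": [0,0,0],"yaw": 0},
  {"offset": [0,0,0],"yaw": 0},
])

```text
time: 28.25
tool_pos: [0.4427, 0.1832, 0.0439]
tool_rot: [3.14, 0.0, 1.782]
contact_force: [0.0, 0.7, -0.2]
opening: 0.092
grip_force: 0.0
```

Request:
send_rows([
  {"offset": [0,0,0.5],"yaw": 0},
  {"offset": [0,0,0],"yaw": 0},
  {"offset": [0,0,0],"yaw": 0},
  {"offset": [0,0,0],"yaw": 0},
  {"offset": [0,0,0],"yaw": 0},
  {"offset": [0,0,0],"yaw": 0},
  {"offset": [0,0,0],"yaw": 0},
  {"offset": [0,0,0],"yaw": 0},
], hand=1, squeeze=55)

```text
time: 29.05
tool_pos: [0.4422, 0.1831, 0.0428]
tool_rot: [3.142, 0.0, 1.782]
contact_force: [-1.6, -1.1, 3.9]
opening: 0.0636
grip_force: 55.0
```

Request:
send_rows([
  {"offset": [0,0,-5],"yaw": 0},
  {"offset": [0,0,-10],"yaw": 0},
  {"offset": [0,0,-10],"yaw": 0},
  {"offset": [0,0,-20],"yaw": 0},
  {"offset": [0,0,-20],"yaw": 0},
  {"offset": [0,0,-20],"yaw": 0},
  {"offset": [0,0,-20],"yaw": 0},
  {"offset": [0,0,-20],"yaw": 0},
  {"offset": [0,0,-20],"yaw": 0},
  {"offset": [0,0,-15],"yaw": 0},
  {"offset": [0,0,0],"yaw": 0},
  {"offset": [0,0,0],"yaw": 0},
  {"offset": [0,0,0],"yaw": 0},
])

```text
time: 30.35
tool_pos: [0.4415, 0.1829, 0.2018]
tool_rot: [-3.14, 0.0, 1.782]
contact_force: [-0.5, -0.2, -5.2]
opening: 0.063
grip_force: 55.0
```

```bash
python3 go.py .4995 -.2095 .178 1.315;  python3 -c "
from cell import *;import cv2,numpy as np
a=read_camera('side')[90:330,100:380,::-1];b=read_camera('top')[130:370,80:330,::-1]
c=np.hstack([cv2.resize(a,(420,360)),cv2.resize(b,(375,360))]);cv2.imwrite('pics/c3.png',c)"
```

```text
t 30.4 pose [0.4415 0.1829 0.2018] [-3.14   0.     1.782] open 0.063 F [-0.5 -0.2 -5.2]
offset [-395.9  -25.4   23.8] turn 0.467
```

View pics/c3.png

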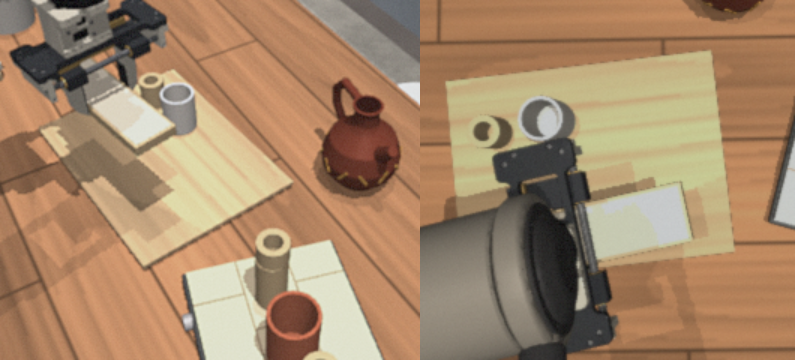

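The shelf hangs level in the jaws, gripped mid-length: its end is at about (150,135) in the left crop. Its force reading of 5 N matches its mass. Next I'll carry it over the columns with 40 mm to spare.

Request:
send_rows([
  {"offset": [-10,0,-10],"yaw": 0},
  {"offset": [-20,-1.4,-10],"yaw": 0},
  {"offset": [-22,-1.4,0],"yaw": 0},
  {"offset": [-22,-1.4,0],"yaw": 0},
  {"offset": [-22,-1.4,0],"yaw": 0},
  {"offset": [-22,-1.4,0],"yaw": 0},
  {"offset": [-22,-1.4,0],"yaw": 0},
  {"offset": [-22,-1.4,0],"yaw": 0},
  {"offset": [-22,-1.4,0],"yaw": 0},
  {"offset": [-22,-1.4,0],"yaw": 0},
  {"offset": [-22,-1.4,0],"yaw": 0},
  {"offset": [-22,-1.4,0],"yaw": 0},
  {"offset": [-22,-1.4,0],"yaw": 0},
  {"offset": [-22,-1.4,0],"yaw": 0},
  {"offset": [-22,-1.4,0],"yaw": 0},
  {"offset": [-22,-1.4,0],"yaw": 0},
  {"offset": [-22,-1.4,0],"yaw": 0},
  {"offset": [-22,-1.4,0],"yaw": 0},
  {"offset": [-14,-1.4,0],"yaw": 0},
  {"offset": [0,0,0],"yaw": 0},
])

```text
time: 32.45
tool_pos: [0.5003, -0.2114, 0.2227]
tool_rot: [-3.141, 0.001, 1.78]
contact_force: [0.8, 0.7, -4.9]
opening: 0.0635
grip_force: 55.0
```

Request:
send_rows([
  {"offset": [0,0,0],"yaw": 0.094},
  {"offset": [0,0,0],"yaw": 0.094},
  {"offset": [0,0,0],"yaw": 0.094},
  {"offset": [0,0,0],"yaw": 0.094},
  {"offset": [0,0,0],"yaw": 0.094},
  {"offset": [0,0,0],"yaw": 0},
  {"offset": [0,0,0],"yaw": 0},
  {"offset": [0,0,0],"yaw": 0},
])

```text
time: 33.25
tool_pos: [0.5004, -0.2091, 0.2228]
tool_rot: [-3.141, -0.0, 1.314]
contact_force: [0.3, 0.5, -4.7]
opening: 0.0632
grip_force: 55.0
```

```bash
python3 go.py .4997 -.21 .178 1.312
```

```text
t 33.2 pose [ 0.5004 -0.2091  0.2228] [-3.141 -0.     1.314] open 0.0632 F [ 0.3  0.5 -4.7]
offset [-1.  -0.5 44.8] turn 0.002
```

Lower to about 8 mm above the columns and check from both cameras.

Request:
send_rows([
  {"offset": [-1,-0.5,6],"yaw": 0},
  {"offset": [0,0,10],"yaw": 0},
  {"offset": [0,0,10],"yaw": 0},
  {"offset": [0,0,7],"yaw": 0},
  {"offset": [0,0,4],"yaw": 0},
  {"offset": [0,0,0],"yaw": 0},
  {"offset": [0,0,0],"yaw": 0},
  {"offset": [0,0,0],"yaw": 0},
])

```text
time: 34.05
tool_pos: [0.5, -0.2104, 0.1861]
tool_rot: [3.141, 0.0, 1.312]
contact_force: [0.1, 0.5, -4.4]
opening: 0.0636
grip_force: 55.0
```

```bash
python3 go.py .4997 -.21 .178 1.312
python3 - <<'E'
from h import *
s=status.observe();p=s['tool_pos'];P=box([p[0],p[1],p[2]-.0278,s['tool_rot'][2]])
ov={n:cv2.resize(read_camera(n)[:,:,::-1],None,fx=2,fy=2) for n in("side","top")}
for n in ov:
    for Q in(P,cyl([.478,-.291,.03,.12],.021),cyl([.5213,-.1286,.03,.12],.021)):cv2.polylines(ov[n],[np.int32(np.round(hull(proj(n,Q))*2+.5))],True,(255,0,255),1)
a=ov['side'][400:800,460:760];b=ov['top'][360:640,640:1080]
c=np.zeros((400,740,3),np.uint8);c[:,:300]=a;c[:280,300:]=b;cv2.imwrite('pics/c4.png',c)
E
```

```text
t 34.0 pose [ 0.5    -0.2104  0.1861] [3.141 0.    1.312] open 0.0636 F [ 0.1  0.5 -4.4]
offset [ 0.3 -0.4  8.1] turn -0.0
```

View pics/c4.png

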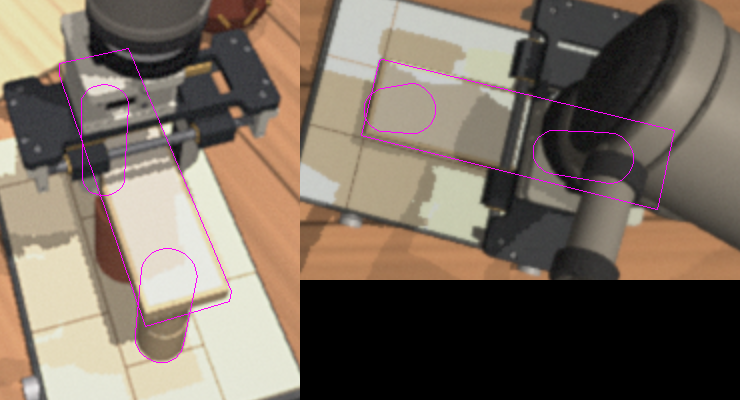

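The shelf outlines match the predicted boxes in both views: the near end is at about (185,305) on the left, the far end at about (372,95) on the right. It's centred over both columns. Lowering it to contact.

Request:
send_rows([
  {"offset": [0,0,3],"yaw": 0},
  {"offset": [0,0,2.5],"yaw": 0},
  {"offset": [0,0,1],"yaw": 0},
  {"offset": [0,0,0.8],"yaw": 0},
  {"offset": [0,0,0],"yaw": 0},
  {"offset": [0,0,0],"yaw": 0},
])

```text
time: 34.75
tool_pos: [0.4998, -0.2103, 0.1784]
tool_rot: [3.142, 0.0, 1.312]
contact_force: [-0.3, -0.8, -4.8]
opening: 0.0635
grip_force: 55.0
```

Request:
send_rows([
  {"offset": [0,0,0.6],"yaw": 0},
  {"offset": [0,0,0.4],"yaw": 0},
  {"offset": [0,0,0],"yaw": 0},
  {"offset": [0,0,0],"yaw": 0},
])

```text
time: 35.15
tool_pos: [0.4998, -0.2103, 0.1778]
tool_rot: [3.141, 0.0, 1.312]
contact_force: [-0.3, -0.4, -0.4]
opening: 0.0637
grip_force: 55.0
```

Request:
send_rows([
  {"offset": [0,0,0.3],"yaw": 0},
  {"offset": [0,0,0],"yaw": 0},
  {"offset": [0,0,0],"yaw": 0},
])

```text
time: 35.45
tool_pos: [0.4999, -0.2104, 0.1778]
tool_rot: [3.141, 0.0, 1.312]
contact_force: [-1.9, 1.6, 6.2]
opening: 0.0636
grip_force: 55.0
```

Request:
send_rows([
  {"offset": [0,0,0],"yaw": 0},
  {"offset": [0,0,0],"yaw": 0},
  {"offset": [0,0,0],"yaw": 0},
  {"offset": [0,0,0],"yaw": 0},
  {"offset": [0,0,0],"yaw": 0},
  {"offset": [0,0,-10],"yaw": 0},
  {"offset": [0,0,-20],"yaw": 0},
  {"offset": [0,0,-30],"yaw": 0},
  {"offset": [0,0,-20],"yaw": 0},
  {"offset": [0,0,0],"yaw": -0.107},
  {"offset": [0,0,0],"yaw": -0.107},
  {"offset": [0,0,0],"yaw": -0.107},
  {"offset": [0,0,0],"yaw": -0.108},
  {"offset": [0,0,0],"yaw": 0},
  {"offset": [0,0,0],"yaw": 0},
], hand=0)

```text
time: 36.95
tool_pos: [0.4998, -0.2103, 0.2576]
tool_rot: [3.141, 0.0, 1.738]
contact_force: [0.4, 0.4, -0.3]
opening: 0.0917
grip_force: 0.0
```

```bash
python3 go.py .574 .252 .2 1.741
```

```text
t 37.0 pose [ 0.4998 -0.2103  0.2576] [3.141 0.    1.738] open 0.0917 F [ 0.4  0.4 -0.3]
offset [443.5 150.1  57.6] turn -0.003
```

Request:
send_rows([
  {"offset": [22.2,7.5,0],"yaw": 0},
  {"offset": [22.2,7.5,0],"yaw": 0},
  {"offset": [22.2,7.5,0],"yaw": 0},
  {"offset": [22.2,7.5,0],"yaw": 0},
  {"offset": [22.2,7.5,0],"yaw": 0},
  {"offset": [22.2,7.5,0],"yaw": 0},
  {"offset": [22.2,7.5,0],"yaw": 0},
  {"offset": [22.2,7.5,0],"yaw": 0},
  {"offset": [22.2,7.5,0],"yaw": 0},
  {"offset": [22.2,7.5,0],"yaw": 0},
  {"offset": [22.2,7.5,5],"yaw": 0},
  {"offset": [22.2,7.5,5],"yaw": 0},
  {"offset": [22.2,7.5,5],"yaw": 0},
  {"offset": [22.2,7.5,5],"yaw": 0},
  {"offset": [22.2,7.5,5],"yaw": 0},
  {"offset": [22.2,7.5,5],"yaw": 0},
  {"offset": [22.2,7.5,5],"yaw": 0},
  {"offset": [22.2,7.5,5],"yaw": 0},
  {"offset": [22.2,7.5,5],"yaw": 0},
  {"offset": [22.2,7.5,5],"yaw": 0},
])

```text
time: 38.95
tool_pos: [0.5726, 0.2537, 0.2071]
tool_rot: [3.141, 0.0, 1.738]
contact_force: [0.2, -0.3, 0.4]
opening: 0.0917
grip_force: 0.0
```

Request:
send_rows([
  {"offset": [0,0,0],"yaw": 0},
  {"offset": [0,0,0],"yaw": 0},
  {"offset": [0,0,0],"yaw": 0},
])

```text
time: 39.25
tool_pos: [0.5725, 0.252, 0.2074]
tool_rot: [3.141, 0.0, 1.739]
contact_force: [-0.1, -0.0, 0.6]
opening: 0.0918
grip_force: 0.0
```

```bash
python3 go.py .574 .252 .07 1.741
python3 - <<'E'
from h import *
ov={n:cv2.resize(read_camera(n)[:,:,::-1],None,fx=2,fy=2) for n in("side","top")}
H=[(n,mhull(det(n,'batt_c')[0]['mask'])) for n in("side","top")]
for a in([0,1,3],[0,1,2,3]):
  p,e=fit(box,H,[.5,-.21,.15,1.31],a);print('batt',p.round(4),round(e,2))
for n in ov:
    cv2.polylines(ov[n],[np.int32(np.round(hull(proj(n,box(p)))*2+.5))],True,(255,0,255),1)
a=ov['side'][400:800,460:760];b=ov['top'][360:640,640:1080]
c=np.zeros((400,740,3),np.uint8);c[:,:300]=a;c[:280,300:]=b;cv2.imwrite('pics/c5.png',c)
E
```

```text
t 39.2 pose [0.5725 0.252  0.2074] [3.141 0.    1.739] open 0.0918 F [-0.1 -0.   0.6]
offset [ -0.2   1.4 137.4] turn -0.002
batt [ 0.5009 -0.2084  0.15    1.3058] 0.77
batt [ 0.5004 -0.2085  0.1543  1.304 ] 0.61
```

View pics/c5.png

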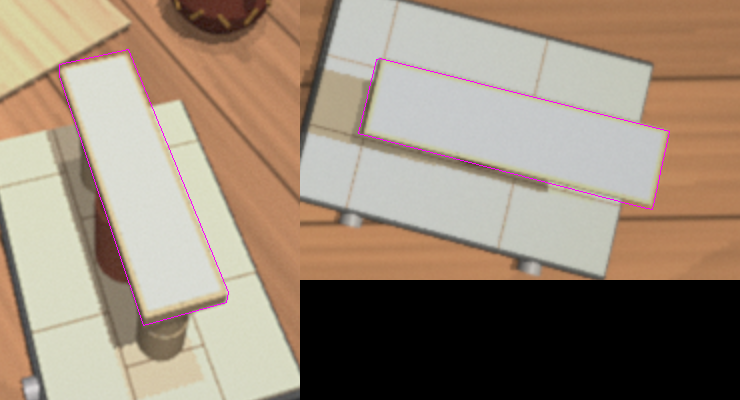

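The shelf lies level on both columns, with its near end at about (185,305) and far end at about (95,60) in the left crop. It's at (0.500, -0.2095). Now the tumbler.

Request:
send_rows([
  {"offset": [0,1.4,10],"yaw": 0},
  {"offset": [0,0,20],"yaw": 0},
  {"offset": [0,0,20],"yaw": 0},
  {"offset": [0,0,20],"yaw": 0},
  {"offset": [0,0,20],"yaw": 0},
  {"offset": [0,0,20],"yaw": 0},
  {"offset": [0,0,15],"yaw": 0},
  {"offset": [0,0,10],"yaw": 0},
  {"offset": [0,0,2],"yaw": 0},
  {"offset": [0,0,0],"yaw": 0},
  {"offset": [0,0,0],"yaw": 0},
])

```text
time: 40.55
tool_pos: [0.5743, 0.2531, 0.0709]
tool_rot: [3.14, -0.0, 1.741]
contact_force: [0.2, 0.1, 0.5]
opening: 0.0917
grip_force: 0.0
```

Request:
send_rows([
  {"offset": [0,0,0],"yaw": 0},
  {"offset": [0,0,0],"yaw": 0},
  {"offset": [0,0,0],"yaw": 0},
  {"offset": [0,0,0],"yaw": 0},
  {"offset": [0,0,0],"yaw": 0},
  {"offset": [0,0,0],"yaw": 0},
  {"offset": [0,0,0],"yaw": 0},
  {"offset": [0,0,0],"yaw": 0},
], hand=1, squeeze=20)

```text
time: 41.35
tool_pos: [0.5738, 0.253, 0.0702]
tool_rot: [3.142, 0.0, 1.741]
contact_force: [-0.6, -1.3, 1.6]
opening: 0.0568
grip_force: 20.0
```

Request:
send_rows([
  {"offset": [0,0,-10],"yaw": 0},
  {"offset": [0,0,-20],"yaw": 0},
  {"offset": [0,0,-30],"yaw": 0},
  {"offset": [0,0,-30],"yaw": 0},
  {"offset": [0,0,-30],"yaw": 0},
  {"offset": [0,0,-30],"yaw": 0},
  {"offset": [0,0,-30],"yaw": 0},
  {"offset": [0,0,-10],"yaw": 0},
  {"offset": [0,0,0],"yaw": 0},
  {"offset": [0,0,0],"yaw": 0},
  {"offset": [0,0,0],"yaw": 0},
])

```text
time: 42.45
tool_pos: [0.5731, 0.2527, 0.2579]
tool_rot: [-3.138, 0.001, 1.741]
contact_force: [0.1, 0.5, -0.7]
opening: 0.0564
grip_force: 20.0
```

```bash
python3 go.py .5002 -.2095 .221 1.315
```

```text
t 42.5 pose [0.5731 0.2527 0.2579] [-3.138e+00  1.000e-03  1.741e+00] open 0.0564 F [ 0.1  0.5 -0.7]
offset [-443.2 -150.    36.9] turn 0.426
```

Request:
send_rows([
  {"offset": [-22.2,-7.5,0],"yaw": 0},
  {"offset": [-22.2,-7.5,0],"yaw": 0},
  {"offset": [-22.2,-7.5,0],"yaw": 0},
  {"offset": [-22.2,-7.5,0],"yaw": 0},
  {"offset": [-22.2,-7.5,0],"yaw": 0},
  {"offset": [-22.2,-7.5,0],"yaw": 0},
  {"offset": [-22.2,-7.5,0],"yaw": 0},
  {"offset": [-22.2,-7.5,0],"yaw": 0},
  {"offset": [-22.2,-7.5,0],"yaw": 0},
  {"offset": [-22.2,-7.5,0],"yaw": 0},
  {"offset": [-22.2,-7.5,0],"yaw": 0},
  {"offset": [-22.2,-7.5,0],"yaw": 0},
  {"offset": [-22.2,-7.5,0],"yaw": 0},
  {"offset": [-22.2,-7.5,0],"yaw": 0},
  {"offset": [-22.2,-7.5,0],"yaw": 0},
  {"offset": [-22.2,-7.5,0],"yaw": 0},
  {"offset": [-22.2,-7.5,0],"yaw": 0},
  {"offset": [-22.2,-7.5,0],"yaw": 0},
  {"offset": [-22.2,-7.5,0],"yaw": 0},
  {"offset": [-22.2,-7.5,0],"yaw": 0},
])

```text
time: 44.45
tool_pos: [0.5004, -0.2107, 0.2587]
tool_rot: [-3.14, -0.002, 1.741]
contact_force: [0.6, 0.5, -0.6]
opening: 0.0563
grip_force: 20.0
```

Request:
send_rows([
  {"offset": [0,0,0],"yaw": 0.1065},
  {"offset": [0,0,0],"yaw": 0.1065},
  {"offset": [0,0,0],"yaw": 0.1065},
  {"offset": [0,0,0],"yaw": 0.1065},
  {"offset": [0,0,10],"yaw": 0},
  {"offset": [0,0,10],"yaw": 0},
  {"offset": [0,0,6],"yaw": 0},
  {"offset": [0,0,3],"yaw": 0},
  {"offset": [0,0,0],"yaw": 0},
  {"offset": [0,0,0],"yaw": 0},
  {"offset": [0,0,0],"yaw": 0},
])

```text
time: 45.55
tool_pos: [0.5013, -0.2101, 0.2315]
tool_rot: [3.141, 0.0, 1.315]
contact_force: [-0.3, -0.0, -1.7]
opening: 0.0565
grip_force: 20.0
```

```bash
python3 go.py .5002 -.2095 .2212 1.315
```

```text
t 45.5 pose [ 0.5013 -0.2101  0.2315] [3.141 0.    1.315] open 0.0565 F [-0.3 -0.  -1.7]
offset [ 0.3 -1.2 10.3] turn 0.0
```

Request:
send_rows([
  {"offset": [0.3,-1,4],"yaw": 0},
  {"offset": [0,0,3],"yaw": 0},
  {"offset": [0,0,1.5],"yaw": 0},
  {"offset": [0,0,1],"yaw": 0},
  {"offset": [0,0,0],"yaw": 0},
  {"offset": [0,0,0],"yaw": 0},
])

```text
time: 46.15
tool_pos: [0.5003, -0.2095, 0.2217]
tool_rot: [3.141, 0.0, 1.315]
contact_force: [-0.3, 0.1, -2.0]
opening: 0.0564
grip_force: 20.0
```

Request:
send_rows([
  {"offset": [0,0,0.6],"yaw": 0},
  {"offset": [0,0,0.4],"yaw": 0},
  {"offset": [0,0,0],"yaw": 0},
  {"offset": [0,0,0],"yaw": 0},
])

```text
time: 46.55
tool_pos: [0.5004, -0.2095, 0.2211]
tool_rot: [3.141, 0.0, 1.315]
contact_force: [0.1, -0.1, 3.7]
opening: 0.0567
grip_force: 20.0
```

Contact. Release, rise, and move aside for the last look.

Request:
send_rows([
  {"offset": [0,0,0],"yaw": 0},
  {"offset": [0,0,0],"yaw": 0},
  {"offset": [0,0,0],"yaw": 0},
  {"offset": [0,0,0],"yaw": 0},
  {"offset": [0,0,0],"yaw": 0},
  {"offset": [0,0,-10],"yaw": 0},
  {"offset": [0,0,-20],"yaw": 0},
  {"offset": [0,0,-30],"yaw": 0},
  {"offset": [0,0,-20],"yaw": 0},
  {"offset": [20,0,0],"yaw": 0},
  {"offset": [30,0,0],"yaw": 0},
  {"offset": [30,0,0],"yaw": 0},
  {"offset": [30,0,0],"yaw": 0},
  {"offset": [30,0,0],"yaw": 0},
  {"offset": [30,0,0],"yaw": 0},
  {"offset": [30,0,0],"yaw": 0},
  {"offset": [30,0,0],"yaw": 0},
  {"offset": [30,0,0],"yaw": 0},
  {"offset": [0,0,0],"yaw": 0},
  {"offset": [0,0,0],"yaw": 0},
], hand=0)

```text
time: 48.55
tool_pos: [0.5661, 0.0424, 0.3011]
tool_rot: [3.141, 0.0, 1.316]
contact_force: [0.6, -0.7, 0.4]
opening: 0.0916
grip_force: 0.0
```

Run:
```python
from h import *
ov={n:cv2.resize(read_camera(n)[:,:,::-1],None,fx=2,fy=2) for n in("side","top")}
def fp(sh,k,p0,fr):
    H=[]
    for n in("side","top"):
        d=det(n,k)
        if d: H.append((n,mhull(d[0]['mask'])))
    p,e=fit(sh,H,p0,fr);print(k,p.round(4),round(e,2))
    for n in ov: cv2.polylines(ov[n],[np.int32(np.round(hull(proj(n,sh(p)))*2+.5))],True,(255,0,255),1)
fp(lambda p:cyl(p,.028),'tumbler_c',[.5,-.21,.166,.07],(0,1))
fp(box,'batt_c',[.5,-.21,.15,1.31],(0,1,3))
fp(lambda p:cyl(p,.021),'prop_spare_c',[.56,.33,.015,.05],(0,1))
a=ov['side'][400:800,460:760];b=ov['top'][360:640,640:1080]
c=np.zeros((400,740,3),np.uint8);c[:,:300]=a;c[:280,300:]=b;cv2.imwrite('pics/c6.png',c)
```

```text
tumbler_c [ 0.5014 -0.209   0.166   0.07  ] 0.44
batt_c [ 0.5004 -0.2086  0.15    1.3068] 0.74
prop_spare_c [0.5602 0.3296 0.015  0.05  ] 0.55
```

View pics/c6.png

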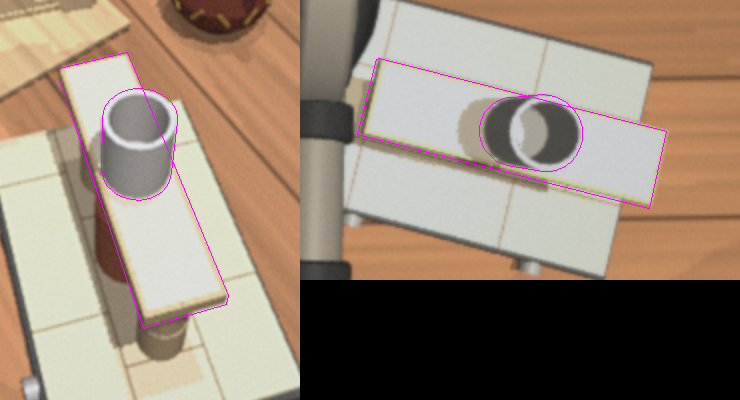

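The tumbler stands upright mid-shelf: about (138,145) in the side crop, (532,133) in the top crop. It's within 2 mm of the shelf centre. The spare hasn't moved, so I'm handing in.

```bash
python3 -c "
from cell import ticket
print(ticket.hand_in())"
```

```text
the job is handed in; nothing more can be done
None
```

The tier is built and handed in, though no verdict came back: 70 mm prop on the 50 mm one, 30 mm on the 90 mm, shelf level across both columns, and the tumbler upright within about 2 mm of its middle by the cameras.

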